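# Check-weigh a ballast canister and sort it

## Robot

A 6-joint arm with a two-finger parallel gripper is mounted at the origin on the work surface. World frame = base frame: x ahead of the robot, y to its left, z up, the work surface at z = 0. Lengths are in m, angles in rad, forces in N, time in s.
With the tool pointing down it reaches from about 0.3 to 0.825 m from the base axis. Payload 5.4 kg.
Tool frame: the origin (TCP) lies at the very end of the fingers, on their centre line; the grasp point (between the pads) lies 19 mm behind it; z points along the fingers, x is the direction in which the jaws open and shut, and the axes are right-handed (so a half turn about z gives the same grasp; the last joint's range is limited). The gripper opens to 92 mm and grips with 3 to 60 N. Pads are 20 mm wide; open, the fingers measure 128 mm over their backs; the gripper's body (75 mm by 189 mm) begins 69 mm behind the grasp point.
Start: joints at [-1.547, 0.158, 1.597, -0, 1.386, -0.21], TCP at [0.133, -0.559, 0.215] pointing down, gripper open.
Joint ranges: [-2.91, 2.91], [-0.94, 2.29], [0.18, 2.7], [-1.29, 4.43], [0.17, 2.64], [-3, 3]. Speed limits (rad/s): [2.57, 2.57, 3.14, 3.14, 3.14, 3.14].

## Interface

Orientations are given as a rotation vector (axis times angle).
In Python, from workcell import bot gives the robot as it stands. Calls block until the motion is done:
- bot.goto(position, orientation): joint-space move of the TCP to a pose.
- bot.line_to(position, rot=None, max_speed=0.15): straight line of the TCP; rot=None keeps the orientation; max_speed is the mean speed in m/s.
- bot.set_joints(angles): joint-space move.
- bot.set_gripper(opening, newtons=None): opening from 0.0 (shut) to 1.0 (fully open); newtons is the grip in N (None keeps the last); returns when the fingers have stopped.
- bot.hold(seconds).
- bot.inverse_kinematics(position, orientation): joint angles nearest the present ones, or None.
- bot.read_camera(name): name is "side" or "top" or "wrist"; returns a dict with "pixels" (400x640x3 uint8, blue, green, red), "fx", "fy", "cx", "cy" (pixels), "R" (3x3) and "t" (3): a world point X has camera coordinates R X + t. Camera axes: x right, y down, z forward; pixel columns grow to the right and rows downward; lengths in m; the calibration is good to about 2 mm. A picture is of the moment at which its call begins. There is no depth.
A pose or a line that the arm cannot do raises bot.MotionError and nothing moves.
- bot.job_done(): hands the job in, once; it reports no verdict.
Readings, each from a call of its own:
- bot.current_clock(): time.
- bot.current_joints(): joint angles.
- bot.current_joint_vel(): joint speeds.
- bot.current_effort(): joint torques, N m.
- bot.current_ee_pos(): TCP position.
- bot.current_tool_rot(): TCP orientation.
- bot.current_contact_force(): force on the tool from outside, world axes, zero at the start.
- bot.current_ft_torque(): the same for the moment, N m.
- bot.current_opening(): opening from 0.0 (shut) to 1.0 (fully open).
Only numpy, scipy, OpenCV 4.12 (cv2) and the standard library are available. Lean on these libraries where they do the work, as an engineer would, in place of code of your own. Each camera call takes 0.05 s, during which the arm holds its last target.

## Task

Check the weight of the orange ballast canister on the pan balance and sort it: set it gently upright on the empty weighing pan, let go and wait until the beam has settled, then read the pointer. Stand the canister upright in the black crate if it is too heavy (the weighing pan sinks and the pointer is out of the green zone), in the blue crate if it is too light (the pan stays high and the pointer is out of the green zone on the other side), or in the green crate if the pointer is in the green zone. Do not drop or tip the canister, and leave everything else on the table where it is.

Things in the scene. Friction and masses are not known exactly. Their poses are not given: they have to be found in the camera images.
- canister: Orange plastic ballast canister with a black band and a black grip on top, standing upright on the table between the robot and the balance: body 64 across and 88 high, then a round grip 30 across and 40 high up the middle (88 to 128 above the underside). Origin: centre of the underside, z up its axis. Its mass is hidden, 0.3 to 0.7 kg.
- balance: Pan balance, fixed to the table: grey base 110 (x) x 240 (y) x 18 high, red beam along its y on a pivot 62 above the table, a pan 130 from the pivot at each end: weighing pan at -y, reference pan at +y with the 500 g brass reference weight (46 across, 56 high) fixed on it. Origin: centre of the underside of the base.
- green_zone (a point): Centre of the green zone, 26 wide, on the balance's white scale plate, 110 wide, 196 to 240 above the table over the middle of the beam. The red pointer rises from the beam on the plate's far (+x) side to 246 above the table and leans towards the lower pan.
- beam (a joint): Tilt of the beam in rad. 0 is level, positive: weighing pan low (canister heavier than the reference), negative: weighing pan high (canister lighter, or pan empty). About 0.008 rad for each 1 percent of difference, with stops at -0.20 and +0.20. The green zone is -0.08 to +0.08. The beam is damped and settles in about 1.5 s.
- weigh_pan: The weighing pan, a steel dish 128 across with a floor 4 thick and a rim standing 6 above the floor; inside the rim it is 120 across. It stays level as the beam tilts. Origin: on its pin at the beam, 30 below the dish's floor.
- pan_centre (a point): Centre of the weighing pan's floor (upper face): 92 above the table when level, about 118 when the pan is empty (up), about 66 when fully down.
- black_crate: Black open crate, fixed to the table, outside 120 x 120 x 50 high, walls and floor 5 thick. Origin: centre of the underside. The three crates swap places from start to start, two to the left of the balance and one to the right. For a canister that is too heavy.
- green_crate: Green open crate, fixed to the table, outside 120 x 120 x 50 high, walls and floor 5 thick. Origin: centre of the underside. The three crates swap places from start to start, two to the left of the balance and one to the right. For a canister of the right weight (pointer in the green zone).
- blue_crate: Blue open crate, fixed to the table, outside 120 x 120 x 50 high, walls and floor 5 thick. Origin: centre of the underside. The three crates swap places from start to start, two to the left of the balance and one to the right. For a canister that is too light.
- tape_roll: Roll of grey tape lying flat, a ring 110 across and 48 high. Bystander, leave alone.
- wrench: Steel wrench 180 long lying flat, origin near its middle. Bystander, leave alone.
- screwdriver: Screwdriver 190 long lying flat, origin near its middle. Bystander, leave alone.
- mug: Blue ceramic mug, 80 across and 95 high. Bystander, leave alone.
- spray_can: Yellow spray can, 64 across and 170 high. Bystander, leave alone.
- wedge_block: Pale wooden block, 150 x 70 x 45 high. Bystander, leave alone.
Not all that is in view belongs to the job. Leave any purple or turquoise look-alike of the canister alone.

How it is judged:
By the outcome, as a careful person would: the job done as asked, in the order asked, and still so for the second after the job is handed in, with the robot touching nothing.
It also fails if it takes over 56 s, if anything falls off the work surface, if the arm or the gripper's body presses on something with over 40 N, if the wrist force passes 120 N, or if a joint passes its speed limit or range.

## Working session

There is one attempt and no reset: what is moved stays moved. The work goes in short steps, each a Python script; the robot and the scene stay as the last script left them, time stands still between calls to the robot, and variables do not carry over. Pictures are saved under pics/ and viewed, and the job is handed in when it is done.

```bash
mkdir -p pics; ls; python3 - <<'E'
from workcell import bot
import cv2, numpy as np
print(bot.current_clock())
for n in ["side","top","wrist"]:
    d=bot.read_camera(n); cv2.imwrite(f"pics/{n}0.png",d["pixels"])
    R=np.array(d["R"]);t=np.array(d["t"])
    print(n,d["fx"],d["fy"],d["cx"],d["cy"],(-R.T@t).round(3),R.round(3).tolist())
    np.savez(f"pics/{n}0.npz",R=R,t=t,k=[d["fx"],d["fy"],d["cx"],d["cy"]])
print(bot.current_tool_rot(),bot.current_opening(),bot.current_clock())
E
```

```text
pics
0.0
side 428.65058476385013 428.65058476385013 319.52979893688126 196.57483864401402 [0.477 1.189 0.901] [[-0.998, -0.055, -0.007], [-0.023, 0.519, -0.855], [0.051, -0.853, -0.519]]
top 445.1521305524798 445.1521305524798 321.42058745055795 200.4606638836942 [ 0.417 -0.035  1.472] [[-0.027, -1.0, -0.012], [-0.994, 0.028, -0.11], [0.111, 0.009, -0.994]]
wrist 326.9506081598916 326.9506081598916 311.0668233740689 202.33713374835543 [ 0.211 -0.54   0.382] [[0.233, -0.973, -0.0], [-0.932, -0.223, 0.286], [-0.278, -0.066, -0.958]]
[-2.46447609e+00  1.94646434e+00  1.48516468e-03] 0.9975275181155803 0.15
```

View pics/top0.png

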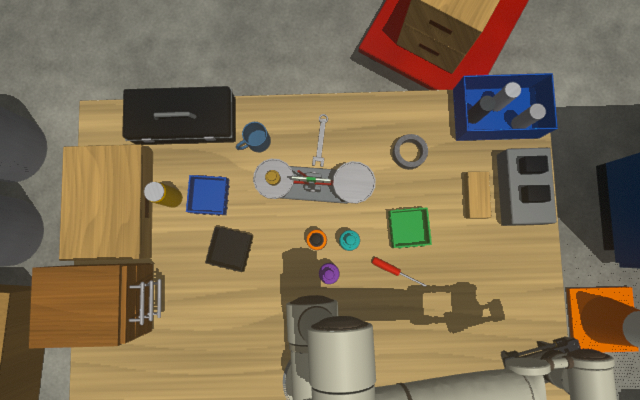

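View pics/side0.png

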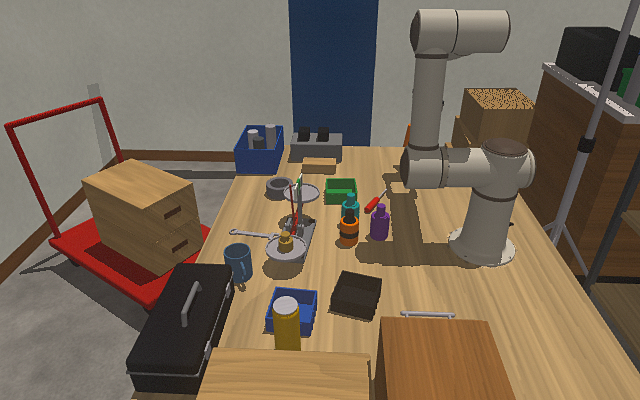

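View pics/wrist0.png

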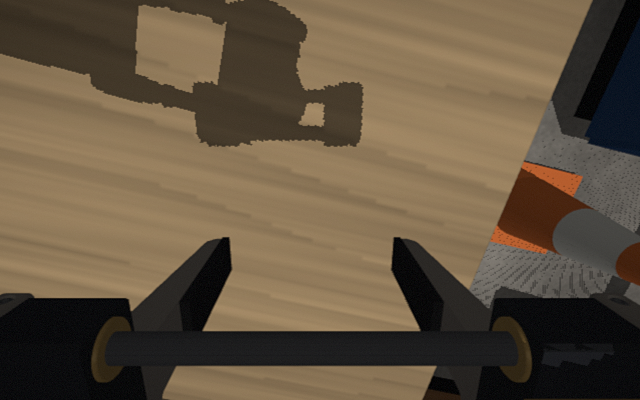

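The top picture has candidates at (316,239) orange with a black grip, (348,239) turquoise, (329,272) purple, and an orange cone off the table at (615,320). By the description it is (316,239). The crates are blue (208,195), black (229,248) and green (409,227). Next I'll check the choice in a close crop.

```bash
python3 - <<'E'
import cv2
a=cv2.imread("pics/top0.png")
c=cv2.resize(a[145:295,240:440],None,fx=4,fy=4,interpolation=cv2.INTER_CUBIC);cv2.imwrite("pics/ctop.png",c)
c=cv2.resize(a[160:285,170:270],None,fx=4,fy=4,interpolation=cv2.INTER_CUBIC);cv2.imwrite("pics/ccrate.png",c)
a=cv2.imread("pics/side0.png")
c=cv2.resize(a[165:275,255:415],None,fx=5,fy=5,interpolation=cv2.INTER_CUBIC);cv2.imwrite("pics/cside.png",c)
E
```

```text
(no output)
```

View pics/ctop.png

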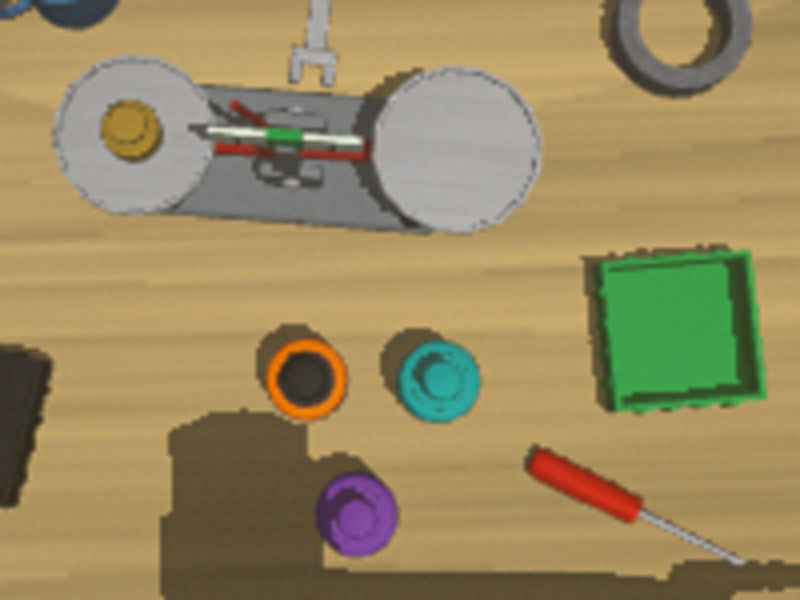

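View pics/cside.png

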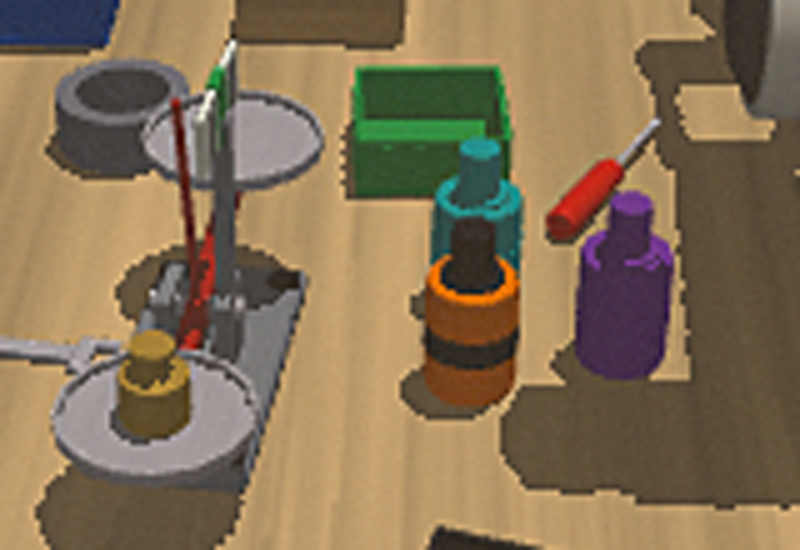

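View pics/ccrate.png

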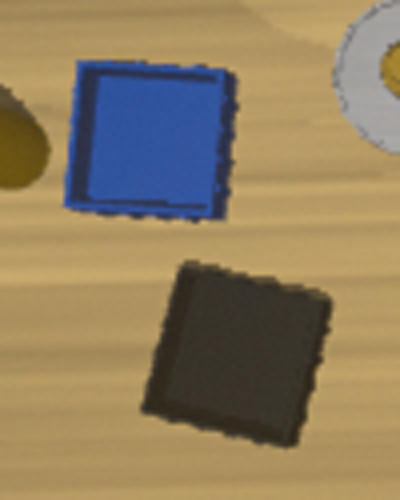

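The crop confirms the choice: the orange canister with the black band is at top (316.7,239.4) and side (349,221). The two look-alikes stand right beside it. Next I'll triangulate.

```bash
cat > h.py <<'E'
import numpy as np, cv2
C={}
for n in ("side","top"):
    z=np.load(f"pics/{n}0.npz"); C[n]=(z["R"],z["t"],z["k"])
def ray(n,u,v):
    R,t,k=C[n]; d=R.T@np.array([(u-k[2])/k[0],(v-k[3])/k[1],1]); return -R.T@t,d/np.linalg.norm(d)
def onz(n,u,v,z):
    o,d=ray(n,u,v); return o+d*(z-o[2])/d[2]
def tri(p,q):
    o1,d1=ray("top",*p);o2,d2=ray("side",*q)
    s=np.linalg.lstsq(np.c_[d1,-d2],o2-o1,rcond=None)[0]
    a,b=o1+s[0]*d1,o2+s[1]*d2
    return (a+b)/2,np.linalg.norm(a-b)
def proj(n,X,cam=None):
    R,t,k=cam or C[n]; c=np.atleast_2d(X)@R.T+t; return np.c_[c[:,0]/c[:,2]*k[0]+k[2],c[:,1]/c[:,2]*k[1]+k[3]]
E
python3 - <<'E'
from h import *
T=lambda x,y,ox=240,oy=145,s=4:((x+.5)/s-.5+ox,(y+.5)/s-.5+oy)
S=lambda x,y:((x+.5)/5-.5+255,(y+.5)/5-.5+165)
print("can body top",onz("top",*T(307,378),.088),onz("side",*S(471.5,281),.088),tri(T(307,378),S(471.5,281)))
print("grip top",onz("top",*T(304,376),.128),onz("side",*S(474,225),.128))
print("pan rim",tri(T(457,150),S(233,140)),onz("top",*T(457,150),.124),onz("side",*S(233,140),.124))
print("ref",tri(T(135,135),S(157,412)),onz("top",*T(135,135),.072),onz("side",*S(157,412),.072))
print("turq",onz("top",*T(440,381),.088),"purp",onz("top",*T(357,515),.088))
g=[onz("top",*T(*p),.05)[:2] for p in [(598,257),(750,249),(766,397),(613,411)]]
b=[onz("top",*T(*p,170,160),.05)[:2] for p in [(77,60),(236,70),(224,220),(64,209)]]
k=[onz("top",*T(*p,170,160),.05)[:2] for p in [(182,261),(332,297),(297,447),(142,410)]]
for n,q in zip("gbk",(g,b,k)):
    q=np.array(q);print(n,q.mean(0),np.linalg.norm(q-np.roll(q,1,0),axis=1),np.degrees(np.arctan2(*(q[0]-q[3]))))
print("spray",onz("top",155,191,.17))
E
```

```text
can body top [ 0.45069391 -0.00408903  0.088     ] [0.45015974 0.0042405  0.088     ] (array([ 0.45040176, -0.0039481 ,  0.08240306]), np.float64(0.0008589533559017818))
grip top [ 0.45127367 -0.00275905  0.128     ] [ 0.44964571 -0.00284587  0.128     ]
pan rim (array([ 0.62130014, -0.12444262,  0.11661759]), np.float64(0.0004206119562429604)) [ 0.62039768 -0.1239525   0.124     ] [ 0.61973281 -0.11203208  0.124     ]
ref (array([0.64764967, 0.12882312, 0.0677947 ]), np.float64(0.0012297266575111055)) [0.64757933 0.12836172 0.072     ] [0.64616595 0.1342866  0.072     ]
turq [ 0.44561887 -0.10694202  0.088     ] purp [ 0.34485085 -0.03982789  0.088     ]
g [ 0.48317512 -0.30264605] [0.12298534 0.12167269 0.11824882 0.12176196] 86.9424622978702
b [0.60470044 0.34562224] [0.12149067 0.12983178 0.12203572 0.12951174] 94.58454716877121
k [0.43101498 0.27506969] [0.12169398 0.12423745 0.12116702 0.12718792] 105.17044817712815
spray [0.6035618  0.46854045 0.17      ]
```

All consistent: the two pans are 254 mm apart (expected 255 mm), the crates measure about 120 mm, and the canister is at (0.4505, -0.0035). Next I'll check IK for all the poses.

```bash
python3 - <<'E'
from workcell import bot
import numpy as np
for r in ([0,np.pi,0],[np.pi,0,0]):
    print(r)
    for p in ([.4505,-.0035,.24],[.4505,-.0035,.092],[.621,-.123,.30],[.621,-.123,.16],[.431,.275,.3],[.605,.346,.3],[.605,.346,.1],[.483,-.303,.3]):
        q=bot.inverse_kinematics(p,r); print(p,None if q is None else np.round(q,2))
print(bot.current_clock())
E
```

```text
[0, 3.141592653589793, 0]
[0.4505, -0.0035, 0.24] [-0.28 -0.19  1.89  0.    1.44  2.86]
[0.4505, -0.0035, 0.092] [-0.28 -0.03  2.05  0.    1.12  2.86]
[0.621, -0.123, 0.3] [-0.39  0.27  1.3   0.    1.57  2.76]
[0.621, -0.123, 0.16] [-0.39  0.35  1.48  0.    1.31  2.76]
[0.431, 0.275, 0.3] [ 0.33 -0.05  1.65 -0.    1.55 -2.81]
[0.605, 0.346, 0.3] [ 0.35  0.44  1.08 -0.    1.62 -2.79]
[0.605, 0.346, 0.1] [ 0.35  0.56  1.31 -0.    1.26 -2.79]
[0.483, -0.303, 0.3] [-0.77  0.1   1.49  0.    1.55  2.37]
[3.141592653589793, 0, 0]
[0.4505, -0.0035, 0.24] [-0.28 -0.19  1.89 -0.    1.44 -0.28]
[0.4505, -0.0035, 0.092] [-0.28 -0.03  2.05 -0.    1.12 -0.28]
[0.621, -0.123, 0.3] [-0.39  0.27  1.3  -0.    1.57 -0.39]
[0.621, -0.123, 0.16] [-0.39  0.35  1.48 -0.    1.31 -0.39]
[0.431, 0.275, 0.3] [ 0.33 -0.05  1.65 -0.    1.55  0.33]
[0.605, 0.346, 0.3] [ 0.35  0.44  1.08 -0.    1.62  0.35]
[0.605, 0.346, 0.1] [ 0.35  0.56  1.31 -0.    1.26  0.35]
[0.483, -0.303, 0.3] [-0.77  0.1   1.49 -0.    1.55 -0.77]
0.15
```

```bash
python3 - <<'E'
from workcell import bot
import numpy as np, cv2
from h import proj
r=[np.pi,0,0]
bot.goto([.4505,-.0035,.24],r); bot.set_gripper(.65)
print(bot.current_clock(),bot.current_ee_pos(),bot.current_contact_force())
d=bot.read_camera("wrist"); im=d["pixels"].copy()
cam=(np.array(d["R"]),np.array(d["t"]),[d["fx"],d["fy"],d["cx"],d["cy"]])
for z,c in ((.128,(0,255,0)),(.088,(255,0,0))):
    u=proj("",[.4505,-.0035,z],cam)[0]; print(z,u); cv2.drawMarker(im,tuple(int(round(v)) for v in u),c,0,14,1)
cv2.imwrite("pics/w1.png",im)
E
```

```text
3.0667 [ 0.45049641 -0.00349512  0.23999757] [-0.83925405 -0.19710287 -0.11709476]
0.128 [311.59471251 198.83915026]
0.088 [311.53680656 187.8677742 ]
```

View pics/w1.png

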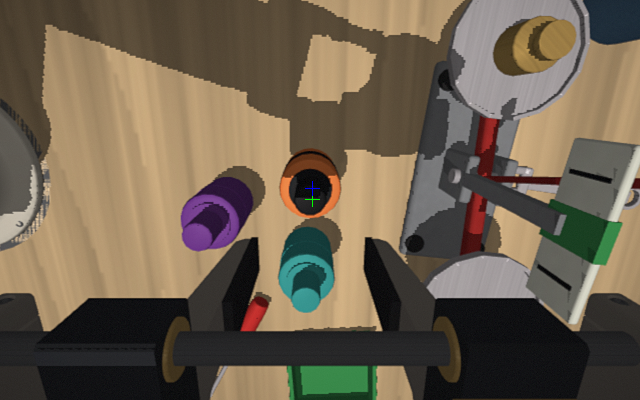

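The wrist view shows the projected grip centre at (312,199), on the black grip of the orange canister and between the jaws. The jaws will come down clear of the turquoise and purple canisters. Grasp and lift a little.

```bash
python3 - <<'E'
from workcell import bot
import numpy as np, cv2
bot.line_to([.4505,-.0035,.093],max_speed=.12)
print(bot.current_contact_force())
bot.set_gripper(0.0,25)
print("grip",bot.current_opening()*92,bot.current_contact_force())
f0=np.array(bot.current_contact_force())
bot.line_to([.4505,-.0035,.14],max_speed=.06); bot.hold(.3)
f=np.mean([bot.current_contact_force() for _ in range(5)],0)
print(f,bot.current_ft_torque(),"opening",bot.current_opening()*92,bot.current_clock())
for n in("wrist","side"): cv2.imwrite(f"pics/{n}2.png",bot.read_camera(n)["pixels"])
E
```

```text
[-0.24729754  0.45256162 -0.03052227]
grip 29.772802852685164 [-1.54184831  0.51999641  0.40325079]
[-0.27017719 -0.05789723 -3.6220609 ] [-0.02830023 -0.10058146 -0.00057698] opening 29.487253954349207 6.2833
```

View pics/side2.png

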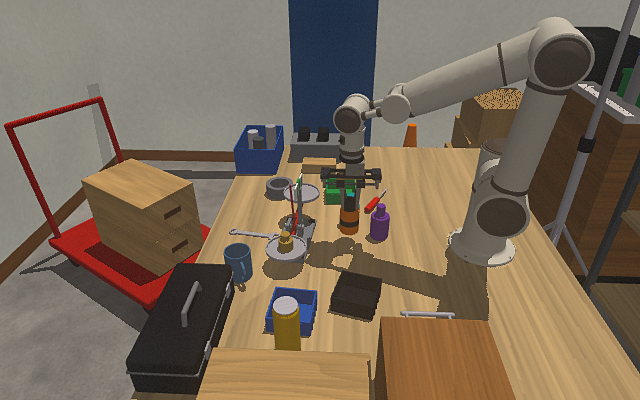

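View pics/wrist2.png

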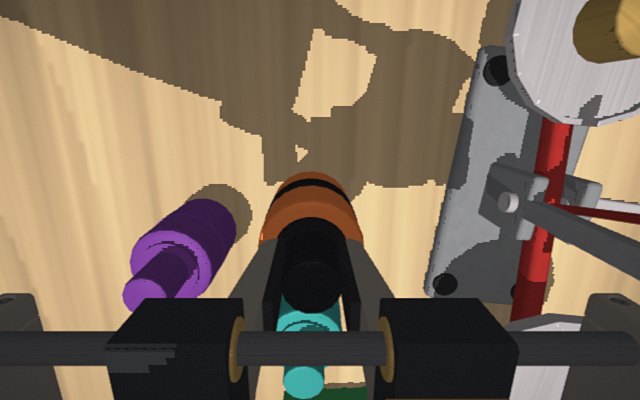

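The side and wrist views show the canister upright in the jaws, with the grip at 29.5 mm. The neighbours have not moved. The wrist force is about 3.6 N, which suggests light, but the balance decides. Carry it over the pan.

```bash
python3 - <<'E'
from workcell import bot
import numpy as np, cv2
bot.line_to([.4505,-.0035,.30],max_speed=.15)
bot.line_to([.6205,-.1235,.30],max_speed=.12)
bot.line_to([.6205,-.1235,.23],max_speed=.1); bot.hold(.4)
F=lambda:np.mean([bot.current_contact_force() for _ in range(4)],0)
print(F(),bot.current_clock(),bot.current_opening()*92)
for n in("top","side"):
    im=bot.read_camera(n)["pixels"]
    c=im[145:245,240:440] if n=="top" else im[140:270,240:400]
    cv2.imwrite(f"pics/{n}3.png",cv2.resize(c,None,fx=4,fy=4,interpolation=cv2.INTER_CUBIC))
E
```

```text
[-0.21607696  1.25688456 -2.73337877] 10.7333 29.142386213663293
```

View pics/side3.png

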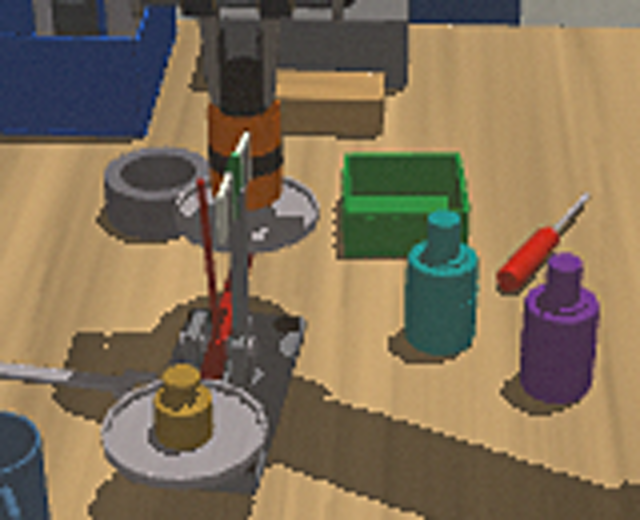

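View pics/top3.png

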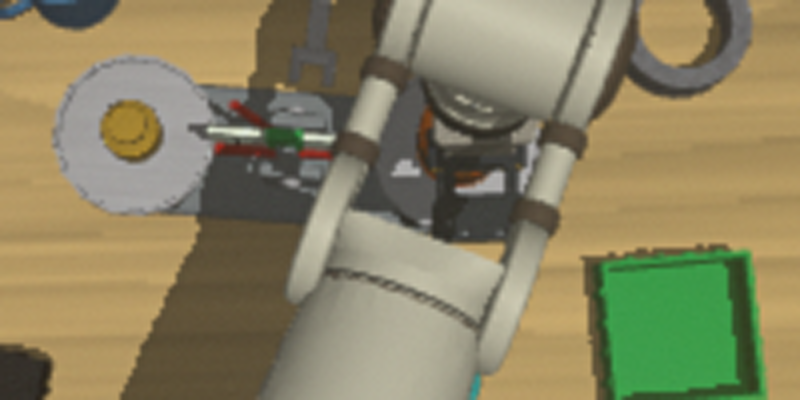

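The side view shows the canister hanging over the weighing pan (pan at crop (245,210)), upright. Now I'll lower it slowly until the pan takes the load.

```bash
python3 - <<'E'
from workcell import bot
import numpy as np
def F():
    v=[]
    for _ in range(5): v.append(bot.current_contact_force()[2]); bot.hold(.03)
    return np.mean(v)
bot.line_to([.6205,-.1235,.218],max_speed=.06); bot.hold(.3)
f0=F(); print("free",f0)
z=.218
while z>.160:
    z-=.0015
    bot.line_to([.6205,-.1235,z],max_speed=.02)
    f=F(); print(round(z,4),round(f,2),round(bot.current_clock(),2))
    if f>f0+2.7: break
E
```

```text
free -3.4421936986637682
0.2165 -3.42 12.07
0.215 -3.77 12.48
0.2135 -4.03 12.9
0.212 -3.63 13.32
0.2105 -1.9 13.73
0.209 0.62 14.15
```

The pan took the full load at about z = 0.210, its high position. Release and retreat.

```bash
python3 - <<'E'
from workcell import bot
import numpy as np, cv2
bot.set_gripper(.6); bot.hold(.3)
print("released",bot.current_contact_force(),bot.current_opening()*92)
bot.line_to([.6205,-.1235,.29],max_speed=.1)
bot.line_to([.50,-.1235,.33],max_speed=.15)
bot.hold(1.0)
print(bot.current_clock())
for n in("top","side","wrist"):
    d=bot.read_camera(n);im=d["pixels"]; cv2.imwrite(f"pics/{n}4raw.png",im)
    c=im[145:270,240:440] if n=="top" else im[140:270,240:400] if n=="side" else im
    cv2.imwrite(f"pics/{n}4.png",c if n=="wrist" else cv2.resize(c,None,fx=4,fy=4,interpolation=cv2.INTER_CUBIC))
    if n=="wrist": np.savez("pics/wrist4.npz",R=d["R"],t=d["t"],k=[d["fx"],d["fy"],d["cx"],d["cy"]])
E
```

```text
released [ 0.13250063 -0.13586816  0.11495638] 55.11111634046643
17.9583
```

View pics/side4.png

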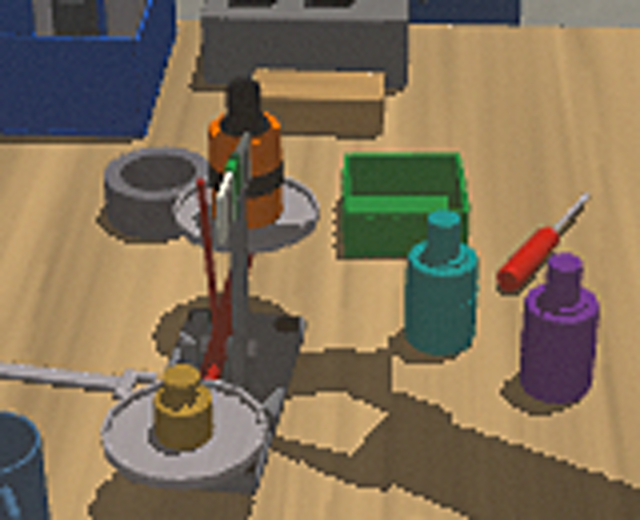

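View pics/top4.png

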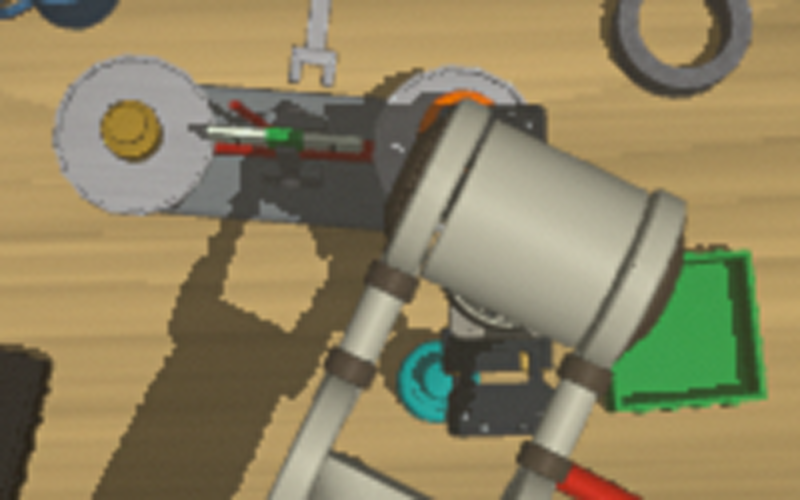

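View pics/wrist4.png

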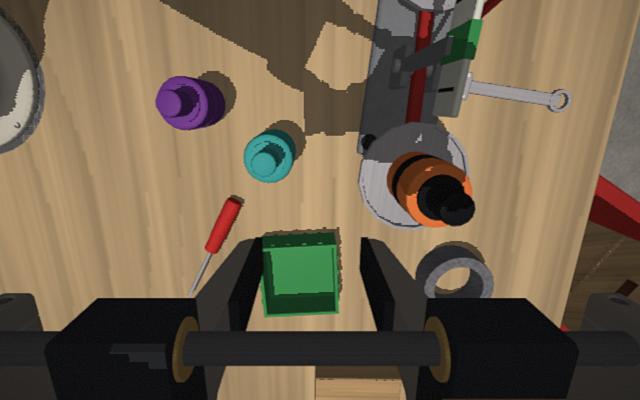

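The side view shows the weighing pan still high, with the pointer tip at crop (201,182) leaning towards the brass weight, well off the green patch at (235,165). The reference pan is where it was with the weighing pan empty. I'll put a number on it.

```bash
python3 - <<'E'
from h import *
T=lambda x,y:((x+.5)/4-.5+240,(y+.5)/4-.5+145)
S=lambda x,y:((x+.5)/4-.5+240,(y+.5)/4-.5+140)
tip,e=tri(T(233,103),S(201,182)); g=onz("top",*T(284,136),.24)
piv=np.array([.634,.002]); b=np.array([.0272,.2524]);b/=np.linalg.norm(b)
print("tip",tip,e,"lean mm to ref",(tip[:2]-g[:2])@b*1e3,"tilt~",-np.arctan2((tip[:2]-g[:2])@b,.184), "green",g)
a=cv2.imread("pics/side0.png").astype(int);c=cv2.imread("pics/side4raw.png").astype(int)
for n,(x0,x1,y0,y1) in dict(ptr=(287,297,180,225),refpan=(264,308,230,262)).items(): print(n,"mean diff vs empty",abs(a-c)[y0:y1,x0:x1].mean())
print("can base on pan side px, expect",proj("side",[.6205,-.1235,.118+.088]),proj("side",[.6205,-.1235,.118]))
E
```

```text
tip [0.63908241 0.03948501 0.24081312] 0.0027934737994541165 lean mm to ref 37.37206489449905 tilt~ -0.20038323420008006 green [0.61620634 0.00436181 0.24      ]
ptr mean diff vs empty 17.93259259259259
refpan mean diff vs empty 4.684185606060606
can base on pan side px, expect [[300.6032037  170.60284434]] [[301.32921638 192.39933502]]
```

The beam measures -0.200 rad, on the light stop and far outside the zone, so the canister goes in the blue crate. I'll refine the crate's position with a model overlay, since its measured edges were about 10 mm too long in y.

```bash
python3 - <<'E'
from h import *
c=np.array([.605,.350]);th=np.radians(-4.5)
R=np.array([[np.cos(th),-np.sin(th)],[np.sin(th),np.cos(th)]])
for n,(x0,y0,x1,y1),s in (("top",(170,160,270,230),6),("side",(250,270,340,350),6)):
    im=cv2.imread(f"pics/{n}0.png")[y0:y1,x0:x1]; im=cv2.resize(im,None,fx=s,fy=s,interpolation=cv2.INTER_CUBIC)
    for h,col,z in ((.06,(0,255,255),.05),(.055,(0,255,0),.05),(.06,(0,0,255),0)):
        q=np.c_[(np.array([[1,1],[1,-1],[-1,-1],[-1,1]])*h)@R.T+c,np.full(4,z)]
        p=((proj(n,q)-[x0,y0]+.5)*s-.5).round().astype(int)
        cv2.polylines(im,[p],True,col,1)
    cv2.imwrite(f"pics/ov_{n}.png",im)
a=cv2.imread("pics/ov_top.png");b=cv2.imread("pics/ov_side.png")
E
```

```text
(no output)
```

View pics/ov_top.png

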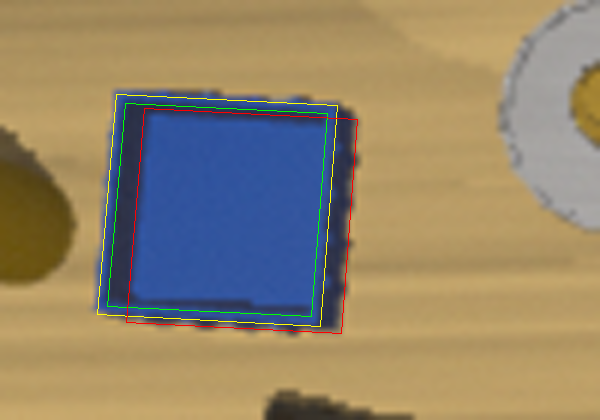

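View pics/ov_side.png

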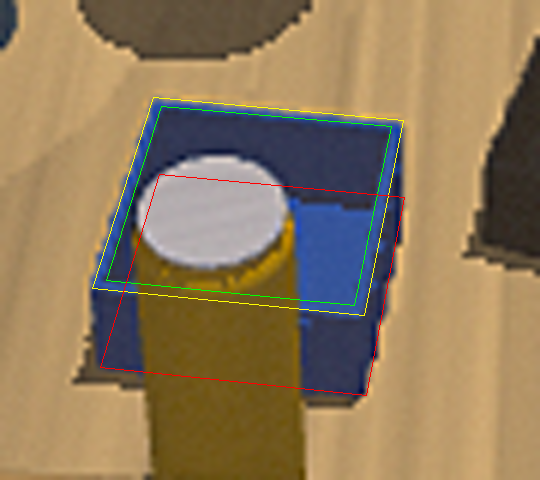

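The overlay fits the blue crate's rims in both views, with its centre at (0.605, 0.350). Now I'll pick the canister up from the pan.

```bash
python3 - <<'E'
from workcell import bot
import numpy as np, cv2
bot.line_to([.6205,-.1235,.29],max_speed=.15)
bot.line_to([.6205,-.1235,.210],max_speed=.08)
bot.set_gripper(0.0,25)
print(bot.current_opening()*92,bot.current_contact_force())
bot.line_to([.6205,-.1235,.25],max_speed=.06)
bot.line_to([.6205,-.1235,.33],max_speed=.15); bot.hold(.2)
print(np.mean([bot.current_contact_force() for _ in range(4)],0),bot.current_opening()*92,bot.current_clock())
bot.line_to([.45,-.10,.33],max_speed=.18)
im=bot.read_camera("side")["pixels"];cv2.imwrite("pics/side5.png",im)
print(bot.current_clock())
E
```

```text
29.752671752064863 [-1.03298389  0.01072206 -0.17557729]
[ 0.65208385  0.83058426 -3.33276924] 29.79553803540815 22.4583
23.6167
```

View pics/side5.png

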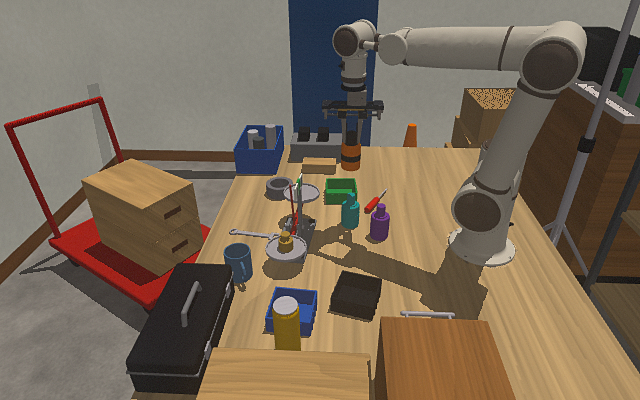

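The canister is held upright at (351,155) and the pans and bystanders are unmoved. Carry it around the front of the balance to the blue crate.

```bash
python3 - <<'E'
from workcell import bot
import numpy as np, cv2
bot.line_to([.45,.30,.33],max_speed=.2)
bot.line_to([.604,.348,.30],max_speed=.15)
bot.line_to([.604,.348,.19],max_speed=.12); bot.hold(.2)
print(bot.current_clock(),bot.current_opening()*92,bot.current_contact_force())
for n in("top","side"):
    im=bot.read_camera(n)["pixels"]; c=im[140:280,140:290] if n=="top" else im[200:350,230:400]
    cv2.imwrite(f"pics/{n}6.png",cv2.resize(c,None,fx=4,fy=4,interpolation=cv2.INTER_CUBIC))
E
```

```text
28.275 29.4356825070433 [-0.18587177 -0.32208502 -4.74898132]
```

View pics/side6.png

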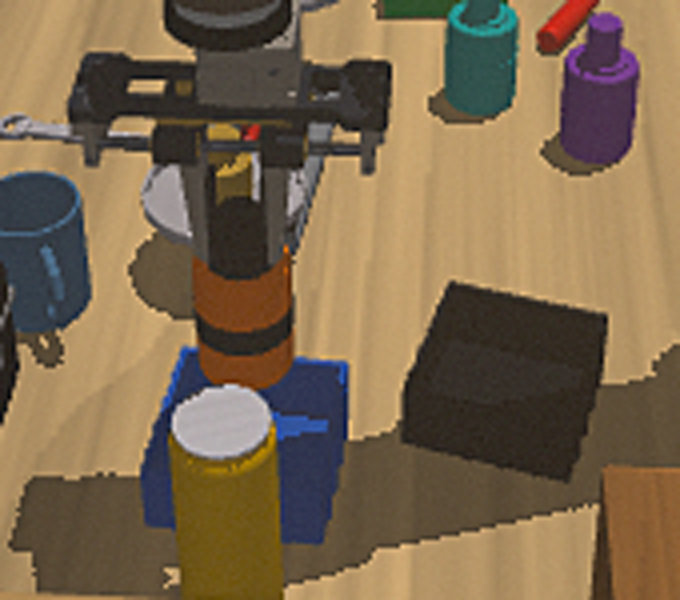

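View pics/top6.png

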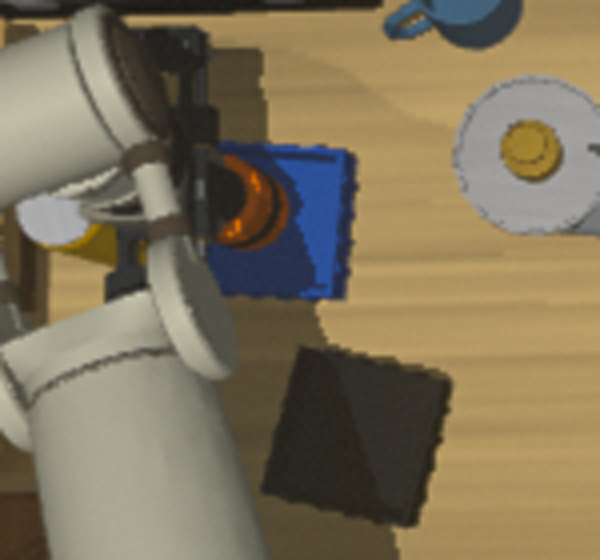

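The side view shows the canister upright, hanging over the blue crate, with the carriage running along x and clear of the spray can. Now I'll lower it with force monitoring.

```bash
python3 - <<'E'
from workcell import bot
import numpy as np, cv2
def F():
    v=[]
    for _ in range(5): v.append(bot.current_contact_force()[2]); bot.hold(.03)
    return np.mean(v)
bot.line_to([.604,.348,.104],max_speed=.08); bot.hold(.3)
f0=F(); print("free",f0); z=.104
while z>.094:
    z-=.0015
    bot.line_to([.604,.348,z],max_speed=.02)
    f=F(); print(round(z,4),round(f,2))
    if f>f0+2.7: break
bot.set_gripper(.6); bot.hold(.3)
print("rel",bot.current_contact_force(),bot.current_clock())
bot.line_to([.604,.348,.24],max_speed=.1)
bot.line_to([.45,.15,.33],max_speed=.2)
bot.hold(.5)
print(bot.current_clock(),bot.current_contact_force())
for n in("top","side"):
    im=bot.read_camera(n)["pixels"]; cv2.imwrite(f"pics/{n}7f.png",im); c=im[140:280,140:290] if n=="top" else im[200:350,230:400]
    cv2.imwrite(f"pics/{n}7.png",cv2.resize(c,None,fx=4,fy=4,interpolation=cv2.INTER_CUBIC))
E
```

```text
free -3.7127853106664284
0.1025 -3.22
0.101 -3.44
0.0995 -3.55
0.098 -3.64
0.0965 3.7
rel [ 0.82689013 -0.02853418 -0.62424644] 33.0
36.5667 [-0.29323246  0.14431367  0.0080038 ]
```

View pics/side7.png

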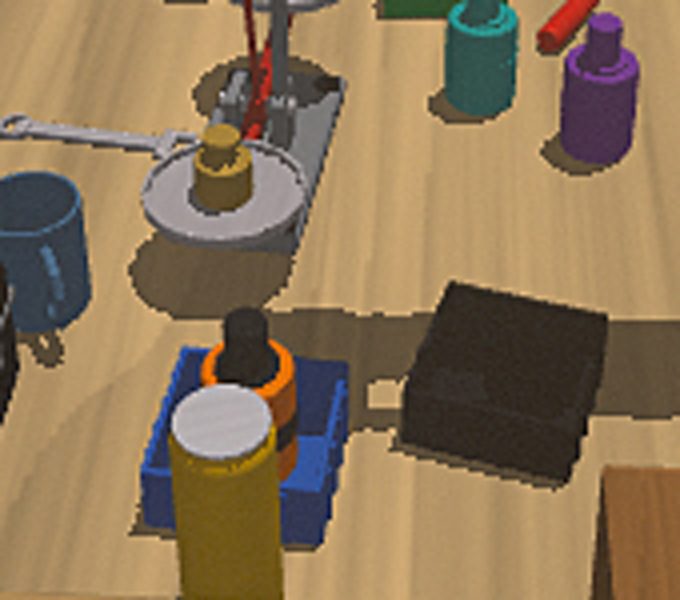

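View pics/top7f.png

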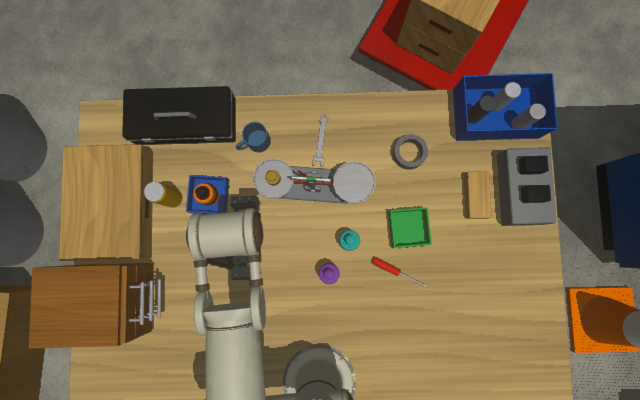

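The canister stands upright in the blue crate (top (205,192), side crop (250,370)). All bystanders are at their starting pixels and the robot is clear. I'll hand the job in.

```bash
python3 - <<'E'
from workcell import bot
print(bot.job_done(), bot.current_clock())
E
```

```text
the job is handed in; nothing more can be done
the job is handed in; nothing more can be done
```

The canister weighed too light, so it now stands upright in the blue crate, and I handed the job in shortly after 36.6 s.

- **Weighing:** I set the canister on the weighing pan, released it, and waited about 3 s before reading. The pan stayed fully up. The pointer leaned about 37 mm towards the reference weight, which I measured as a tilt of about -0.20 rad (the light stop), well outside the green zone. The wrist force while lifting, about 3.5 N or roughly 0.36 kg, agrees.
- **Final check:** After I let go and backed off, the last pictures showed the canister upright inside the blue crate. The balance was empty with its pan up, and the look-alikes and other items were at their starting places in the image. The force on the tool was about zero.
- **What disagreed:**
  - The first blue crate edges read about 10 mm too long in y because the visible outer wall was included. I corrected this with a model overlay in both views before placing.
  - Comparing the side pictures of the pointer with the pan empty and loaded gave a non-zero difference. I put it down to the canister behind the pointer and the arm's shadow, and relied on the measured pointer position instead.
  - Setting down in the crate, the contact force jumped from -3.6 to +3.7 N in the last 1.5 mm step, a firm but small press.

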